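# Seat the drone camera lens in its jig and close the keeper

## Task

With the fingertips, gently slide the orange-rimmed camera lens over the top of the grey jig until it drops into the round recess and lies flat and flush in it; only push it, never pick it up. Then push the blue keeper by its upright tab all the way over the lens. Leave everything else where it is.

Things in the scene. Friction and masses are not known exactly. Their poses are not given: they have to be found in the camera images.
- lens_center (a point): Centre (half-way up) of the loose lens: a flat orange disc 44 mm across, 8 mm thick, grey glass in a dark ring on top, about 30 to 55 g. It starts flat on the jig's top, beside the recess, on the side away from the keeper. z points up through the glass. Pushing it takes under 1 N; fragile: never more than 30 N from the fingers.
- recess (a point): Centre of the mouth of the round recess (48 mm across, 8 mm deep, black floor), level with the jig's top, 24 mm above the table. The jig is a fixed grey block 200 x 200 x 24 mm centred here; axes are the jig's: z up, x towards the keeper. Seated, the lens's top is level with the jig's top: its centre is 4 mm below this point.
- tab (a point): Point on the keeper's blue upright tab, mid-width and mid-thickness, 25 mm above the jig's top and 10 mm below the tab's top. The tab is 8 mm thick along the jig's x and 24 mm wide along y. Axes as the jig's. Push it along the jig's -x, over the recess, to close the keeper.
- keeper (a joint): Travel of the keeper: 0 open (tab 60 mm from the recess's centre, tongue's end 28 mm), 0.020 m closed over the lens, at a stop. Stays where left; friction about 2 N. Its flat tongue, 28 mm wide, 2 to 7 mm above the jig's top, reaches 32 mm from the tab to the recess and 8 mm behind, between two fixed strips 9 mm high, outer faces 42 mm apart, ending 85 mm from the recess's centre.
- motor: Bystander: small dark motor standing on the jig, 29 mm across, 32 mm high, in a corner beside the keeper at +y of the jig. Origin at its underside.
- screw_cup: Bystander: small clear cup standing on the jig, 32 mm across, 22 mm high, in the corner beside the keeper at -y of the jig. Origin at its underside.
- screwdriver: Bystander: screwdriver with orange handle, 160 mm, lying on the table to the left or right of the jig.
- wrench: Bystander: steel wrench, 130 mm, lying on the table on the other side of the jig.
- battery: Bystander: yellow battery pack 75 x 36 x 28 mm on the table beyond the jig. Origin at its underside.
- propeller: Bystander: orange two-blade propeller with a black hub, 124 mm long, 9 mm high, lying beyond the jig.
- glue: Bystander: small jar with a red cap, 36 mm across, 60 mm high, beyond the jig.

How it is judged:
By the outcome, as a careful person would: the job done as asked, in the order asked, and still so for the second after the job is handed in, with the robot touching nothing.
It also fails if it takes over 48 s, if anything falls off the work surface, if the arm or the gripper's body presses on something with over 40 N, if the wrist force passes 120 N, or if a joint passes its speed limit or range.

## Robot

A 6-joint arm with a two-finger parallel gripper is mounted at the origin on the work surface. World frame = base frame: x ahead of the robot, y to its left, z up, the work surface at z = 0. Lengths are in mm, angles in rad, forces in N, time in s.
With the tool pointing down it reaches from about 300 to 775 mm from the base axis. Payload 14.6 kg.
Tool frame: the origin (TCP) lies midway between the tips of the shut fingers; the grasp point (between the pads) lies 19 mm behind it; x points along the fingers, z is the direction in which the jaws open and shut, and the axes are right-handed (so a half turn about x gives the same grasp; the last joint's range is limited). The gripper opens to 94 mm and grips with 3 to 60 N. Pads are 16 mm wide; open, the fingers measure 119 mm over their backs; the gripper's body (75 mm by 177 mm) begins 78 mm behind the grasp point.
Start: joints at [-1.332, 0.3, 1.521, -0, 1.321, -0.067], TCP at [165.574, -524.475, 205.446] pointing down, gripper open.
Joint ranges: [-3.03, 3.03], [-0.79, 2.21], [0.23, 2.52], [-1.04, 4.18], [0, 3.07], [-2.55, 2.55]. Speed limits (rad/s): [2.22, 2.22, 2.57, 3.14, 3.14, 3.14].

## Interface

Orientations are given as [roll, pitch, yaw] about the fixed x, y, z axes, in that order (R = Rz(yaw) Ry(pitch) Rx(roll)).
In Python, from cell import * gives the robot as it stands.
- The arm moves only by the tool play_rows, never from a script. Its argument "motion" is one flat list of numbers, 7 for each row, row after row: the turn, a rotation vector about the tool's x, y, z in rad, then the shift along the tool's x, y, z in m, then the closure, from -1 (fully open) to 1 (shut), so that 0 is half open. In form: [rx, ry, rz, x, y, z, fingers, rx, ry, rz, x, y, z, fingers, ...]. A call has 1 to 20 rows; each row shifts and turns the pose as measured when the row begins, along the tool's axes as they then stand; what a row does not reach is not made up. A row lasts 1/10 s, in which the tool goes at most 50 mm and 8.59 degrees, less where a joint would pass 70% of its speed; a pose out of reach is approached as far as the arm can. A call with a gripper value outside its range is refused whole. The fingers move at their own pace and stop on an object; "newtons" is the grip in N (left out, the last holds). Time passes only in rows, so rows that do not move let the fingers close. It gives the time, the measured TCP pose, the force and the opening at its end, in the units of the state.
- read_state(): the state, without advancing time (a new reading comes with each control period).
- camera(name): name is "scene" or "top"; returns (picture, depth): 420x560x3 uint8, blue, green, red; 420x560 float32, mm along the optical axis (not along the pixel's ray), 0 where there is no reading.
- camera_params(name): a dict with "fx", "fy", "cx", "cy" (pixels), "T" (4x4, takes a point from camera to world coordinates). Camera axes: x right, y down, z forward; pixel columns grow to the right and rows downward; lengths in mm; the calibration is good to about 2 mm. A picture is of the moment at which its call begins. camera_params takes no time and is no camera call.
- sign_off(): hands the job in, once; it reports no verdict.
Trained networks look in the newest picture that a camera, given by its name, has taken for a name from the list of things; names that differ only in an ending like _2 or _b are one class to them, and where a whole thing is asked for, a point or a joint stands for the part that bears it (a point fixed in the world has none). Each returns a list of dicts, best first, with "conf" (0 to 1); they miss things now and then, are a little off and sometimes report something else, mostly with a low value. They report only what shows in the picture. A call takes as long as a camera call.
- masks_of(camera, name): "region" (420x560 bool, what is visible of it).
- place_of(camera, name): "at" ([x, y, z] in mm, in the coordinates of the camera as it stood for that picture, good to about 4 mm: a listed point, or the origin of a listed thing).
The state is a dict: "clock": time; "joints": joint angles; "qd": joint speeds; "effort": joint torques, N m; "eef_pos": TCP position; "eef_rot": TCP orientation; "wrist_force": force on the tool from outside, world axes, zero at the start; "moment": the same for the moment, N m; "finger_gap": finger opening in mm.
Only numpy, scipy, OpenCV 4.12 (cv2) and the standard library are available. Lean on these libraries where they do the work, as an engineer would, in place of code of your own. Each camera call takes 0.05 s, during which the arm holds its last target.

## Working session

There is one attempt and no reset: what is moved stays moved. The work goes in short steps, Python scripts to look and compute and a tool call to move; the robot and the scene stay as the last step left them, time stands still between calls to the robot, and variables do not carry over. Pictures are saved under pics/ and viewed, and the job is handed in when it is done.

Besides the shell and the picture viewer there is one more tool, called after "Request:" by a JSON object that holds its "method" and its "body", one argument or row to a line. play_rows: Moves the arm, as the interface text tells. Its arguments: {"type":"object","properties":{"motion":{"type":"array","items":{"type":"number"}},"newtons":{"type":"number"}},"required":["motion"]}

```bash
mkdir -p pics
cat > h.py <<'E'
from cell import *
import numpy as np, cv2
def w(cam,p):
    T=np.array(camera_params(cam)["T"]); return T[:3,:3]@np.array(p)+T[:3,3]
def pix(cam,u,v,d):
    c=camera_params(cam); return w(cam,[(u-c["cx"])/c["fx"]*d,(v-c["cy"])/c["fy"]*d,d])
def ray_z(cam,u,v,z):
    a=pix(cam,u,v,100.);b=pix(cam,u,v,200.); t=(z-a[2])/(b[2]-a[2]); return a+t*(b-a)
E
python3 - <<'E'
from h import *
print(read_state())
for c in ["scene","top"]:
    im,d=camera(c); cv2.imwrite(f"pics/{c}0.png",im); np.save(f"{c}0.npy",d)
    for n in ["lens_center","recess","tab","motor","screw_cup"]:
        r=place_of(c,n)
        print(c,n,[(round(x["conf"],2),w(c,x["at"]).round(1)) for x in r[:2]])
E
```

```text
{'clock': 0.0, 'joints': array([-1.33161041e+00,  3.00496260e-01,  1.52160899e+00, -4.73062715e-07,
        1.32072426e+00, -6.66037303e-02]), 'qd': array([0.00015089, 0.00185843, 0.00250384, 0.00057584, 0.00043236,
       0.00054009]), 'effort': array([-1.52647925e-03, -5.31807947e+01, -3.52738237e+01,  7.08103809e-02,
        2.44122039e-02, -8.97982727e-05]), 'eef_pos': array([ 165.50365607, -524.21231777,  204.86073677]), 'eef_rot': array([3.07535938, 1.56955948, 1.81035282]), 'wrist_force': array([1.12167789, 0.5137752 , 0.11614105]), 'moment': array([-0.02184847,  0.04859406,  0.02361268]), 'finger_gap': 93.83534195984701}
scene lens_center [(0.62, array([517.8, 110.9,  31.1]))]
scene recess [(0.74, array([580.2, 127.6,  21.1])), (0.51, array([ 532.1, -335.4,    1.8]))]
scene tab [(0.81, array([633.9, 139.6,  45.5]))]
scene motor [(0.66, array([637.9, 216.3,  23.4]))]
scene screw_cup [(0.6, array([662.1,  76.1,  22.5]))]
top lens_center [(0.66, array([517.7, 111.9,  28.5]))]
top recess [(0.57, array([580.1, 128.4,  24.3]))]
top tab [(0.83, array([640.9, 145.1,  50.8]))]
top motor [(0.5, array([637.3, 216.6,  28.4]))]
top screw_cup [(0.74, array([663.2,  81.4,  23.6]))]
```

View pics/scene0.png

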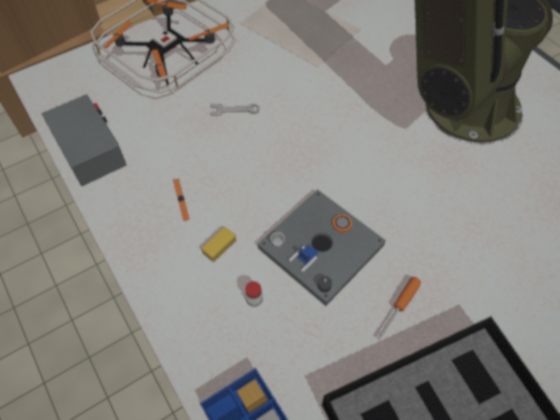

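View pics/top0.png

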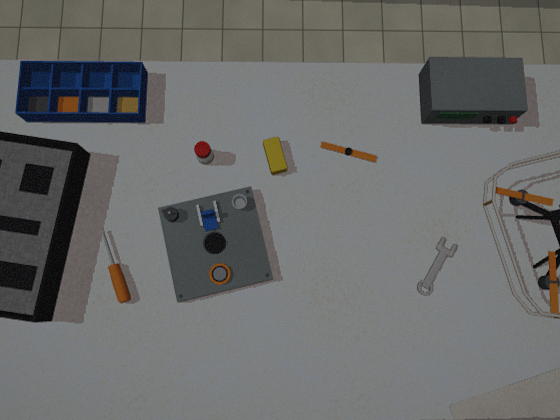

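The scene view shows the lens at (342,223), recess (322,243) and tab (307,256). In the top view the lens is at (220,273), recess (215,243), keeper (209,217), motor (171,214) and cup (239,201). The networks agree with both pictures. Next I'll refine by segmentation.

```bash
cat >> h.py <<'E'
def cen(m): 
    ys,xs=np.nonzero(m); return xs.mean(),ys.mean(),len(xs)
def blob(m,u,v,r):
    k=np.zeros_like(m); k[int(v-r):int(v+r+1),int(u-r):int(u+r+1)]=1; return m&k
E
python3 - <<'E'
from h import *
im=cv2.imread("pics/top0.png"); d=np.load("top0.npy")
print(camera_params("top"))
hsv=cv2.cvtColor(im,cv2.COLOR_BGR2HSV); H,S,V=[hsv[...,i] for i in range(3)]
o=blob((H<20)&(S>120)&(V>80),220,273,16); 
ys,xs=np.nonzero(o); (c,r)=cv2.minEnclosingCircle(np.c_[xs,ys].astype(np.float32)); print("lens",cen(o),c,r)
L=ray_z("top",*c,32); print(L)
k=blob((V<50),215,243,14); a=cen(k); ys,xs=np.nonzero(k);c,r=cv2.minEnclosingCircle(np.c_[xs,ys].astype(np.float32)); print("rec",a,c,r); print(ray_z("top",a[0],a[1],16), ray_z("top",a[0],a[1],24))
b=blob((H>95)&(H<130)&(S>150)&(V>60),209,217,16); print("blue",cen(b))
# jig
j=((S<60)&(V<140)&(V>60)).astype(np.uint8); j=cv2.morphologyEx(j,cv2.MORPH_CLOSE,np.ones((3,3)))
k=np.zeros_like(j);k[180:310,150:285]=1;j&=k
# use depth for jig top
c0=camera_params("top");vv,uu=np.mgrid[:420,:560];
P=np.stack([(uu-c0["cx"])/c0["fx"]*d,(vv-c0["cy"])/c0["fy"]*d,d],-1)@np.array(c0["T"])[:3,:3].T+np.array(c0["T"])[:3,3]
z=P[...,2]; m=((z>16)&(d>0)).astype(np.uint8)&k
m=cv2.morphologyEx(m,cv2.MORPH_OPEN,np.ones((5,5)))
cs,_=cv2.findContours(m,0,1);q=max(cs,key=cv2.contourArea);rr=cv2.minAreaRect(q);bx=cv2.boxPoints(rr);print(rr)
W=np.array([ray_z("top",*p,24) for p in bx]);print(W.round(1),W.mean(0));e=np.diff(np.r_[W,W[:1]],axis=0);print(np.linalg.norm(e,axis=1),np.degrees(np.arctan2(e[:,1],e[:,0])))
print("jig z",np.median(z[250:290,180:200]),"table z",np.median(z[330:380,200:300]))
mm=(b>0)&(z>45);print("tab top pts",P[mm].mean(0),mm.sum(),P[b>0][:,2].max())
big=cv2.resize(im[180:310,150:290],None,fx=5,fy=5,interpolation=2)[:600];cv2.imwrite("pics/z0.png",big)
s=cv2.imread("pics/scene0.png");cv2.imwrite("pics/z1.png",cv2.resize(s[180:310,250:390],None,fx=4.5,fy=4.5,interpolation=2))
E
```

```text
{'fx': 492.46678863129586, 'fy': 492.46678863129586, 'cx': 281.32430362729434, 'cy': 217.18667301340443, 'T': array([[-2.33628293e-04, -9.83684512e-01,  1.79901991e-01,
         4.48424188e+02],
       [-9.99862689e-01, -2.75109725e-03, -1.63411641e-02,
         5.93221724e+00],
       [ 1.65694780e-02, -1.79881106e-01, -9.83548799e-01,
         1.03598192e+03],
       [ 0.00000000e+00,  0.00000000e+00,  0.00000000e+00,
         1.00000000e+00]])}
lens (np.float64(219.4878048780488), np.float64(273.5853658536585), 164) (219.5, 273.6666564941406) 10.833441734313965
[515.38691167 114.55197596  32.        ]
rec (np.float64(214.35279187817258), np.float64(242.60659898477158), 394) (214.5, 241.25) 12.260299682617188
[580.81381678 128.41167657  16.        ] [579.77544834 127.45103633  24.        ]
blue (np.float64(209.21333333333334), np.float64(220.41333333333333), 225)
((214.1657257080078, 243.88482666015625), (96.23987579345703, 98.86323547363281), 77.00537872314453)
[[652.  252.5  24. ]
 [700.6  52.1  24. ]
 [503.8   5.8  24. ]
 [459.1 200.1  24. ]] [578.89084486 127.62390655  24.        ]
[206.17463033 202.07341333 199.38264115 199.8883363 ] [ -76.39223648 -166.77394653  102.9597002    15.17258249]
jig z 23.87784384273988 table z 0.23867245265455495
tab top pts [632.80326874 137.65185907  81.45164801] 44 1035.9819156974472
```

```bash
ls; python3 -c "
from h import *
print(camera_params('scene')['T'])"
```

```text
h.py
pics
scene0.npy
top0.npy
[[-8.40668042e-01  4.60392596e-01 -2.85159429e-01  9.68157243e+02]
 [ 5.41473867e-01  7.05707968e-01 -4.56927035e-01  5.64308894e+02]
 [-9.12654286e-03 -5.38530334e-01 -8.42556696e-01  1.05838694e+03]
 [ 0.00000000e+00  0.00000000e+00  0.00000000e+00  1.00000000e+00]]
```

View zoom.

View pics/z0.png

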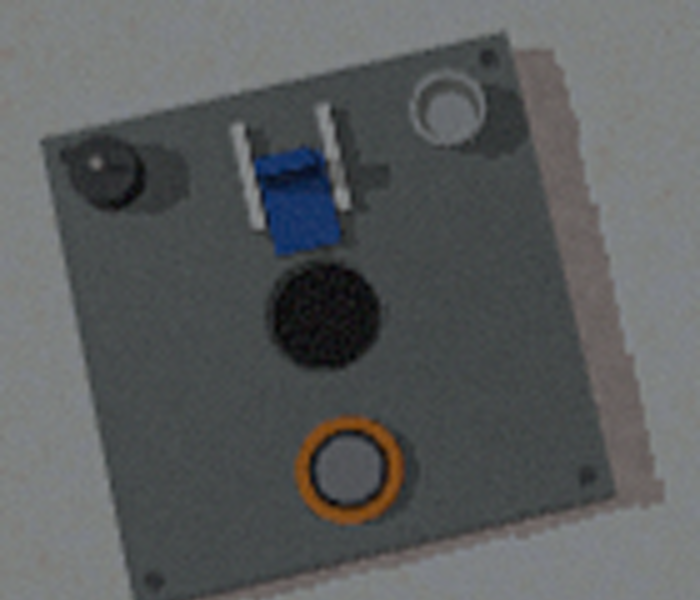

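```bash
cat > fit.py <<'E'
from h import *
def lensfit(cam,im,u,v,z=32,r=18):
    hsv=cv2.cvtColor(im,cv2.COLOR_BGR2HSV); H,S,V=[hsv[...,i] for i in range(3)]
    o=blob((H<20)&(S>100)&(V>80),u,v,r)
    ys,xs=np.nonzero(o); W=np.array([ray_z(cam,x,y,z)[:2] for x,y in zip(xs,ys)]).astype(np.float32)
    c,rr=cv2.minEnclosingCircle(W); return np.array(c),rr,W.mean(0),len(W)
E
python3 - <<'E'
from fit import *
t=cv2.imread("pics/top0.png");s=cv2.imread("pics/scene0.png")
print(lensfit("top",t,220,273)); print(lensfit("scene",s,342,223))
for c,im,u,v in [("top",t,215,243),("scene",s,322,243)]:
    V=im.max(2); k=blob(V<50,u,v,12); a=cen(k); print(c,a,ray_z(c,a[0],a[1],16),ray_z(c,a[0],a[1],24))
E
```

```text
(array([515.6987915 , 114.65112305]), 21.85797691345215, array([515.52136, 114.6298 ], dtype=float32), 167)
(array([517.06939697, 115.27997589]), 22.85965347290039, array([518.86304, 116.83077], dtype=float32), 149)
top (np.float64(214.35114503816794), np.float64(242.6412213740458), 393) [580.74124151 128.41334216  16.        ] [579.7034423  127.45268885  24.        ]
scene (np.float64(321.42439024390245), np.float64(242.81463414634146), 205) [579.04455198 125.52007342  16.        ] [582.03087251 128.887643    24.        ]
```

View pics/z1.png

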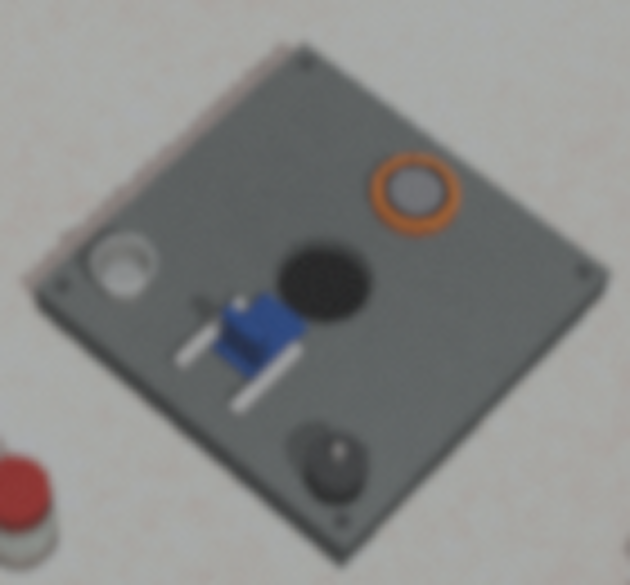

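```bash
cat >> h.py <<'E'
from scipy.spatial.transform import Rotation as Rn
REC=np.array([580.,127.8]); YAW=np.radians(13.5)
JX=np.array([np.cos(YAW),np.sin(YAW),0]);JY=np.array([-np.sin(YAW),np.cos(YAW),0])
def tool():
    s=read_state(); return np.array(s["eef_pos"]),Rn.from_euler("xyz",s["eef_rot"]).as_matrix(),s
def plan(jx,jy,z,sgn=None,yaw=None):
    "target in jig coords (mm from recess), z world"
    p,R,s=tool(); t=np.array([*REC,0])+jx*JX+jy*JY; t[2]=z
    zj=JY if sgn is None else sgn*JY
    if sgn is None and R[:,2]@JY<0: zj=-JY
    Rt=np.c_[[0,0,-1],np.cross(zj,[0,0,-1]),zj]
    rv=Rn.from_matrix(R.T@Rt).as_rotvec()
    rel=p-np.array([*REC,0])
    print("now jig",(rel@JX).round(1),(rel@JY).round(1),"z",p[2].round(1),"gap",round(s["finger_gap"],1),"F",np.round(s["wrist_force"],1),"t",round(s["clock"],2))
    print("rotvec tool",rv.round(4),"deg",np.degrees(np.linalg.norm(rv)).round(1),"| shift cur-tool mm",(R.T@(t-p)).round(1),"| shift target-tool",(Rt.T@(t-p)).round(1))
E
python3 - <<'E'
from h import *
p,R,s=tool();print(R.round(3))
for sg in (1,-1): plan(-105,0,120,sg)
E
```

```text
[[-0.     0.954  0.301]
 [-0.     0.301 -0.954]
 [-1.    -0.     0.   ]]
now jig -555.3 -537.5 z 205.5 gap 93.8 F [-0.7 -0.1 -0.4] t 0.6
rotvec tool [-3.0714 -0.      0.    ] deg 176.0 | shift cur-tool mm [  85.4  486.8 -504.6] | shift target-tool [  85.5 -450.3  537.5]
now jig -555.3 -537.5 z 205.5 gap 93.8 F [-0.7 -0.1 -0.4] t 0.6
rotvec tool [0.0702 0.     0.    ] deg 4.0 | shift cur-tool mm [  85.4  486.8 -504.6] | shift target-tool [  85.5  450.3 -537.5]
```

Request:
{"method": "play_rows", "body": {
  "motion": [0.07,0,0,0,0,0,0.49,0,0,0,0,0.03,-0.036,0.49,0,0,0,0,0.03,-0.036,0.49,0,0,0,0,0.03,-0.036,0.49,0,0,0,0,0.03,-0.036,0.49,0,0,0,0,0.03,-0.036,0.49,0,0,0,0,0.03,-0.036,0.49,0,0,0,0,0.03,-0.036,0.49,0,0,0,0,0.03,-0.036,0.49,0,0,0,0,0.03,-0.036,0.49,0,0,0,0,0.03,-0.036,0.49,0,0,0,0,0.03,-0.036,0.49,0,0,0,0,0.03,-0.036,0.49,0,0,0,0,0.03,-0.036,0.49,0,0,0,0,0.03,-0.036,0.49],
  "newtons": 10
}}

```text
clock: 2.1
eef_pos: [465.9, 82.5, 207.0]
eef_rot: [1.071, 1.563, -0.275]
wrist_force: [0.3, -1.5, 0.3]
finger_gap: 23.8
```

Run:
```python
from h import *
plan(-105,0,120)
```

```text
now jig -121.5 -17.4 z 207.0 gap 23.8 F [ 0.3 -1.5  0.3] t 2.1
rotvec tool [-0.0111  0.0037 -0.0067] deg 0.8 | shift cur-tool mm [ 87.   15.8 -17.9] | shift target-tool [ 87.   16.5 -17.4]
```

Request:
{"method": "play_rows", "body": {
  "motion": [-0.011,0.004,-0.007,0.02,0.008,-0.01,0.49,0,0,0,0.03,0.008,-0.0095,0.49,0,0,0,0.03,0,0,0.49,0,0,0,0.03,0,0,0.49,0,0,0,0.03,0,0,0.49,0,0,0,0,0,0,0.49]
}}

```text
clock: 2.7
eef_pos: [479.6, 112.7, 62.9]
eef_rot: [1.772, 1.568, 0.445]
wrist_force: [0.4, -0.3, 0.6]
finger_gap: 24.3
```

Run:
```python
from h import *
plan(-105,2,27)
t,d=camera("top");cv2.imwrite("pics/z2.png",cv2.resize(t[180:310,150:290],None,fx=4.5,fy=4.5,interpolation=2))
s,d=camera("scene");cv2.imwrite("pics/z3.png",cv2.resize(s[180:310,250:390],None,fx=4.5,fy=4.5,interpolation=2))
```

```text
now jig -101.2 8.7 z 62.9 gap 24.3 F [ 0.4 -0.3  0.6] t 2.7
rotvec tool [ 0.0084 -0.0006 -0.0028] deg 0.5 | shift cur-tool mm [35.8 -4.   6.7] | shift target-tool [35.9 -3.8  6.7]
```

View pics/z2.png

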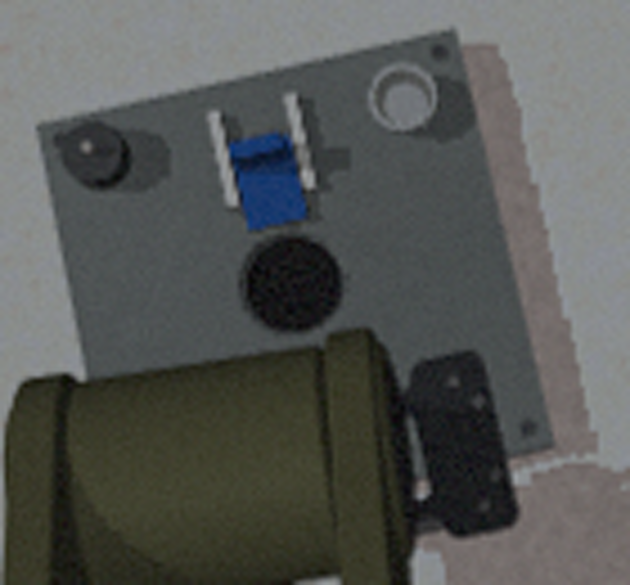

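View pics/z3.png

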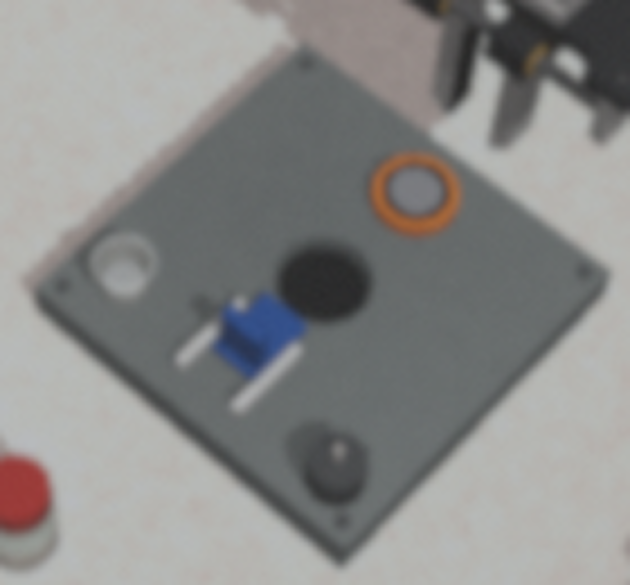

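The scene view at 4.5x zoom shows both fingers behind the lens (lens at (415,193)), clear of the jig. The top view is blocked by the wrist. I'll lower behind the lens.

Request:
{"method": "play_rows", "body": {
  "motion": [0.008,0,-0.003,0.0,-0.004,0.0065,0.49,0,0,0,0.01,0,0,0.49,0,0,0,0.01,0,0,0.49,0,0,0,0.007,0,0,0.49,0,0,0,0,0,0,0.49]
}}

```text
clock: 3.3
eef_pos: [481.9, 105.0, 42.2]
eef_rot: [1.523, 1.558, 0.187]
wrist_force: [-0.1, 0.1, 0.1]
finger_gap: 23.7
```

Run:
```python
from h import *
plan(-105,2,27)
```

```text
now jig -100.7 0.7 z 42.2 gap 23.7 F [-0.1  0.1  0.1] t 3.3
rotvec tool [-0.001   0.0006 -0.013 ] deg 0.7 | shift cur-tool mm [15.1 -4.5 -1.3] | shift target-tool [15.2 -4.3 -1.3]
```

Request:
{"method": "play_rows", "body": {
  "motion": [0,0,-0.013,0.007,-0.004,-0.001,0.49,0,0,0,0.007,-0.001,0,0.49,0,0,0,0,0,0,0.49,0,0,0,0,0,0,0.49]
}}

```text
clock: 3.7
eef_pos: [476.3, 105.0, 26.6]
eef_rot: [-1.3, 1.569, -2.636]
wrist_force: [-0.5, 0.7, 0.2]
finger_gap: 23.9
```

Run:
```python
from h import *
plan(-105,2,27)
```

```text
now jig -106.1 2.0 z 26.6 gap 23.9 F [-0.5  0.7  0.2] t 3.7
rotvec tool [-0.0008  0.0005  0.0019] deg 0.1 | shift cur-tool mm [-0.4  1.1  0. ] | shift target-tool [-0.4  1.1  0. ]
```

Request:
{"method": "play_rows", "body": {
  "motion": [0,0,0,0,0.004,0,0.49,0,0,0,0,0.004,0,0.49,0,0,0,0,0.004,0,0.49,0,0,0,0,0.004,0,0.49,0,0,0,0,0.004,0,0.49,0,0,0,0,0.004,0,0.49,0,0,0,0,0.004,0,0.49,0,0,0,0,0.004,0,0.49,0,0,0,0,0.004,0,0.49,0,0,0,0,0,0,0.49]
}}

```text
clock: 4.7
eef_pos: [515.3, 114.3, 27.2]
eef_rot: [-0.618, 1.57, -1.954]
wrist_force: [0.6, -0.3, -0.2]
finger_gap: 24.1
```

```bash
cat > look.py <<'E'
import sys
from fit import *
plan(-26.4,0,27)
s,d=camera("scene");cv2.imwrite(sys.argv[1],cv2.resize(s[180:310,250:390],None,fx=4.5,fy=4.5,interpolation=2))
for n in ["lens_center"]:
    for x in place_of("scene",n)[:1]:
        q=w("scene",x["at"])-np.array([*REC,0]); print(n,x["conf"],q@JX,q@JY,q[2])
try:
    c=lensfit("scene",s,float(sys.argv[2]),float(sys.argv[3]),float(sys.argv[4]) if len(sys.argv)>4 else 32.,r=16)
    for q in (c[0],c[2]):
        q=np.array([*(q-REC),0]); print("fit",q@JX,q@JY,c[1],c[3])
except Exception as e: print(e)
E
python3 look.py pics/z4.png 336 229
```

```text
now jig -66.1 1.9 z 27.2 gap 24.1 F [ 0.6 -0.3 -0.2] t 4.7
rotvec tool [-0.0008  0.0007  0.0005] deg 0.1 | shift cur-tool mm [ 0.2 39.7  1.9] | shift target-tool [ 0.2 39.7  1.9]
fit -37.918768176437766 1.512874639822567 24.063232421875 162
fit -36.41586861951719 2.6886729917679575 24.063232421875 162
```

View pics/z4.png

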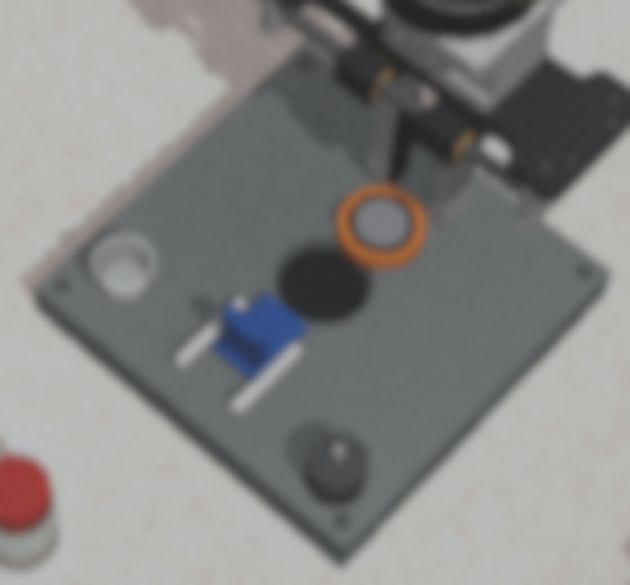

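The lens is pushed to zoom (382,225), cradled by both fingers, next to the recess rim at (325,285). Continuing with a small y correction.

Request:
{"method": "play_rows", "body": {
  "motion": [0,0,0,0,0.003,0.0004,0.49,0,0,0,0,0.003,0.0004,0.49,0,0,0,0,0.003,0.0004,0.49,0,0,0,0,0.003,0.0004,0.49,0,0,0,0,0.003,0.0004,0.49,0,0,0,0,0.003,0,0.49,0,0,0,0,0.003,0,0.49,0,0,0,0,0.003,0,0.49,0,0,0,0,0,0,0.49,0,0,0,0,0,0,0.49]
}}

```text
clock: 5.8
eef_pos: [540.6, 118.1, 27.1]
eef_rot: [-1.084, 1.569, -2.42]
wrist_force: [-0.9, -0.5, -1.1]
finger_gap: 24.0
```

```bash
python3 look.py pics/z5.png 327 237
```

```text
now jig -40.6 -0.3 z 27.1 gap 24.0 F [-0.9 -0.5 -1.1] t 5.8
rotvec tool [-0.0008  0.0006  0.0012] deg 0.1 | shift cur-tool mm [ 0.  14.2 -0.3] | shift target-tool [ 0.1 14.2 -0.3]
lens_center 0.51 -13.227441181938511 -5.542112684103699 27.134680602344815
fit -12.905510550807463 0.06518733971566586 24.88239097595215 182
fit -10.264476367925916 1.128292385669845 24.88239097595215 182
```

View pics/z5.png

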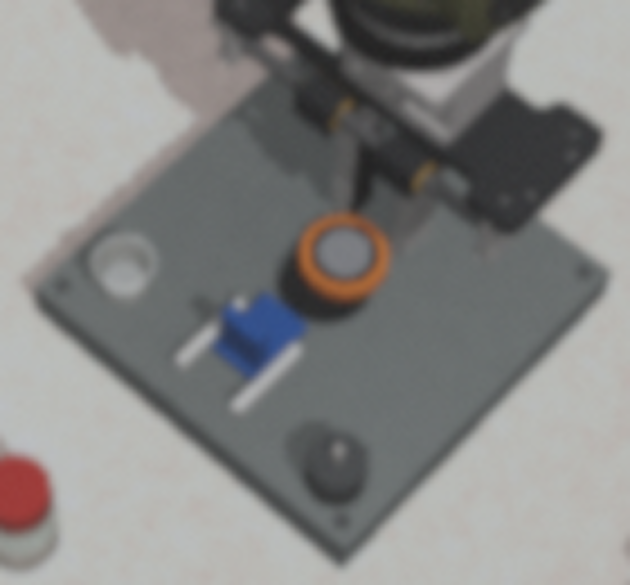

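The lens overhangs the recess, centred at zoom (345,255), with its leading edge past the rim. I'll push it slowly the rest of the way.

Request:
{"method": "play_rows", "body": {
  "motion": [0,0,0,0,0.002,0,0.49,0,0,0,0,0.002,0,0.49,0,0,0,0,0.002,0,0.49,0,0,0,0,0.002,0,0.49,0,0,0,0,0.002,0,0.49,0,0,0,0,0,0,0.49,0,0,0,0,0,0,0.49]
}}

```text
clock: 6.6
eef_pos: [551.1, 120.6, 27.2]
eef_rot: [-0.954, 1.57, -2.289]
wrist_force: [-0.1, -0.4, -0.4]
finger_gap: 23.9
```

```bash
python3 look.py pics/z6.png 323 240
```

```text
now jig -29.7 -0.3 z 27.2 gap 23.9 F [-0.1 -0.4 -0.4] t 6.6
rotvec tool [-0.0008  0.0007  0.0009] deg 0.1 | shift cur-tool mm [ 0.2  3.3 -0.3] | shift target-tool [ 0.2  3.3 -0.3]
lens_center 0.76 -0.9209445417845663 -4.7365272214650345 24.72611827010951
fit -1.0398269508724125 1.7376725359952856 24.931116104125977 179
fit 0.8151685518615552 1.8405561736954177 24.931116104125977 179
```

View pics/z6.png

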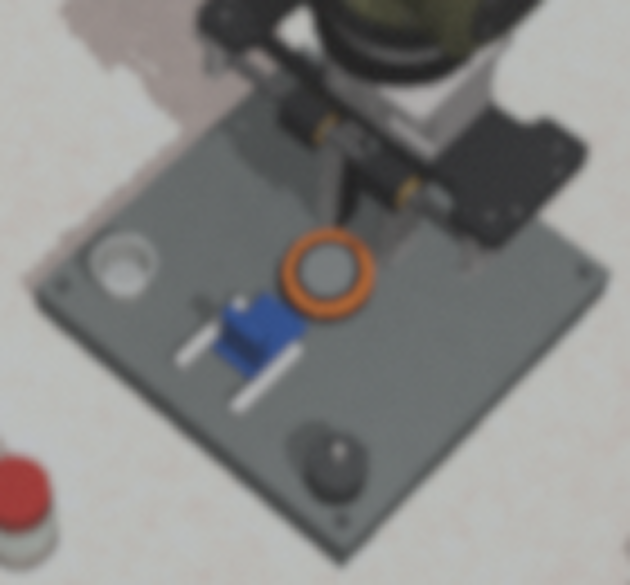

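The lens is at zoom (328,273), still a few mm short of or above the recess at (325,285). I'll nudge it on.

Request:
{"method": "play_rows", "body": {
  "motion": [0,0,0,0,0.0015,0,0.49,0,0,0,0,0.0015,0,0.49,0,0,0,0,0,0,0.49,0,0,0,0,0,0,0.49]
}}

```text
clock: 7.1
eef_pos: [554.2, 121.3, 27.2]
eef_rot: [-0.982, 1.57, -2.318]
wrist_force: [-0.2, 0.0, 0.3]
finger_gap: 23.9
```

```bash
python3 look.py pics/z7.png 323 240
```

```text
now jig -26.6 -0.3 z 27.2 gap 23.9 F [-0.2  0.   0.3] t 7.1
rotvec tool [-0.0008  0.0006  0.001 ] deg 0.1 | shift cur-tool mm [ 0.2  0.2 -0.3] | shift target-tool [ 0.2  0.2 -0.3]
lens_center 0.49 -1.4386163438864574 -4.304399870032563 21.445069374184413
fit 3.0624315109079303 2.6557270324451885 22.8430233001709 163
fit 4.3094810843791365 2.651055328860747 22.8430233001709 163
```

View pics/z7.png

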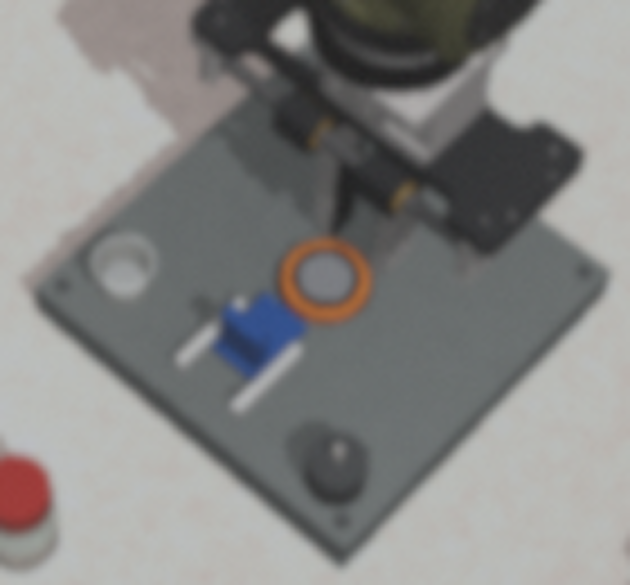

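The lens looks dropped: zoom (326,280), and the network's z fell to 21. I'll back off and verify from the top.

Request:
{"method": "play_rows", "body": {
  "motion": [0,0,0,0,-0.004,0,0.49,0,0,0,-0.01,-0.005,0,0.49,0,0,0,-0.03,-0.02,0,0.49,0,0,0,-0.03,-0.04,0,0.49,0,0,0,-0.03,-0.04,0,0.49,0,0,0,0,-0.04,0,0.49,0,0,0,0,-0.03,0,0.49,0,0,0,0,0,0,0.49]
}}

```text
clock: 8.0
eef_pos: [372.4, 78.1, 132.9]
eef_rot: [1.053, 1.568, -0.283]
wrist_force: [0.6, -0.6, 0.5]
finger_gap: 23.8
```

```bash
cat > chk.py <<'E'
import sys
from fit import *
plan(90,0,130)
out=[]
for c,(u,v) in dict(top=(214.5,243),scene=(322,242)).items():
    im,d=camera(c); 
    cr=im[180:310,150:290] if c=="top" else im[180:310,250:390]
    out.append(cv2.resize(cr,(390,362),interpolation=2))
    cp=camera_params(c);vv,uu=np.mgrid[:420,:560]
    P=np.stack([(uu-cp["cx"])/cp["fx"]*d,(vv-cp["cy"])/cp["fy"]*d,d],-1)@np.array(cp["T"])[:3,:3].T+np.array(cp["T"])[:3,3]
    q=P-np.array([*REC,0]);X=q@JX;Y=q@JY;Z=P[...,2]
    r=np.hypot(X,Y); ok=d>0
    A=ok&(r<20); ring=ok&(r>28)&(r<45)&(X<0)
    G=np.c_[X[A],Y[A],np.ones(A.sum())]; co=np.linalg.lstsq(G,Z[A],rcond=None)[0]
    print(c,"lens z med",np.median(Z[A]).round(2),"tilt deg",np.degrees(co[:2]).round(1),"jig",np.median(Z[ring]).round(2),"n",A.sum())
    f=lensfit(c,im,u,v,24.,r=14); 
    for k in (0,2): e=np.array([*(f[k]-REC),0]);print(" fit",(e@JX).round(1),(e@JY).round(1),round(f[1],1))
    for n in ["lens_center","tab"]:
        for x in place_of(c,n)[:1]:
            e=w(c,x["at"])-np.array([*REC,0]); print(" ",n,round(x["conf"],2),(e@JX).round(1),(e@JY).round(1),e[2].round(1))
cv2.imwrite(sys.argv[1],np.hstack(out))
E
python3 chk.py pics/c1.png
```

```text
now jig -213.4 0.2 z 132.9 gap 23.8 F [ 0.6 -0.6  0.5] t 8.0
rotvec tool [-0.0006  0.0013 -0.0022] deg 0.1 | shift cur-tool mm [  3.6 303.4  -0. ] | shift target-tool [2.900e+00 3.034e+02 2.000e-01]
top lens z med 24.25 tilt deg [-0.4 -0.3] jig 24.08 n 291
 fit -1.2 -0.1 22.1
 fit -1.5 0.0 22.1
  lens_center 0.87 -0.6 -5.5 17.0
  tab 0.51 62.8 -0.6 53.2
scene lens z med 23.47 tilt deg [-0.9 -1.9] jig 23.35 n 232
 fit -0.2 -0.2 22.8
 fit 1.0 -0.1 22.8
  lens_center 0.78 -0.2 -2.0 20.5
  tab 0.79 58.8 1.0 44.3
```

View pics/c1.png

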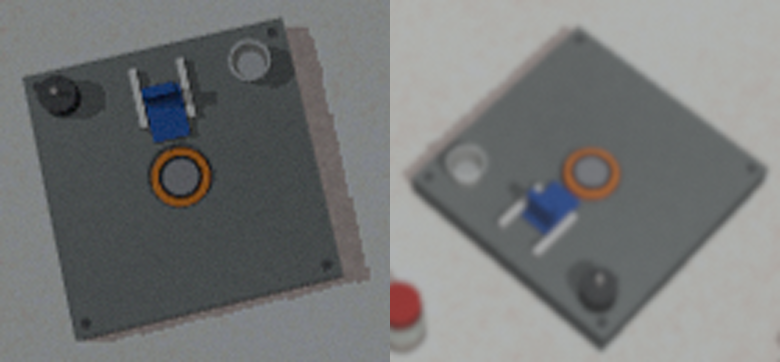

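Both cameras show the lens concentric in the recess. Its top is level with the jig (24.2 against 24.1 mm) and it shows no meaningful tilt. Next I'll shut the fingers and go behind the tab.

Request:
{"method": "play_rows", "body": {
  "motion": [0,0,0,0,0.03,0,1,0,0,0,0,0.04,0,1,0,0,0,0,0.04,0,1,0,0,0,0,0.04,0,1,0,0,0,0,0.04,0,1,0,0,0,0,0.04,0,1,0,0,0,0,0.03,0,1,0,0,0,0,0.02,0,1,0,0,0,0,0.01,0,1,0,0,0,0,0,0,1]
}}

```text
clock: 9.3
eef_pos: [670.9, 150.5, 120.3]
eef_rot: [-1.564, 1.56, -2.899]
wrist_force: [-0.4, 0.7, -0.0]
finger_gap: 0.5
```

```bash
python3 -c "
from h import *
plan(92,0,80);plan(92,0,40)"
```

```text
now jig 93.7 0.8 z 120.3 gap 0.5 F [-0.4  0.7 -0. ] t 9.3
rotvec tool [0.0002 0.0001 0.011 ] deg 0.6 | shift cur-tool mm [40.3 -1.3  0.8] | shift target-tool [40.3 -1.7  0.8]
now jig 93.7 0.8 z 120.3 gap 0.5 F [-0.4  0.7 -0. ] t 9.3
rotvec tool [0.0002 0.0001 0.011 ] deg 0.6 | shift cur-tool mm [80.3 -0.9  0.8] | shift target-tool [80.3 -1.7  0.8]
```

Request:
{"method": "play_rows", "body": {
  "motion": [0,0,0.011,0.02,0,0.0008,1,0,0,0,0.025,0,0,1,0,0,0,0.02,0,0,1,0,0,0,0.007,0,0,1,0,0,0,0,0,0,1]
}}

```text
clock: 9.8
eef_pos: [669.7, 149.6, 43.4]
eef_rot: [-1.604, 1.568, -2.939]
wrist_force: [0.6, 0.7, 0.5]
finger_gap: 0.8
```

```bash
python3 -c "
from h import *
plan(52,0,41)
s,d=camera('scene');cv2.imwrite('pics/k1.png',cv2.resize(s[180:310,250:390],None,fx=4.5,fy=4.5,interpolation=2))"
```

```text
now jig 92.3 0.3 z 43.4 gap 0.8 F [0.6 0.7 0.5] t 9.8
rotvec tool [ 0.0006 -0.0001  0.0027] deg 0.2 | shift cur-tool mm [  2.5 -40.3   0.2] | shift target-tool [  2.4 -40.3   0.3]
```

View pics/k1.png

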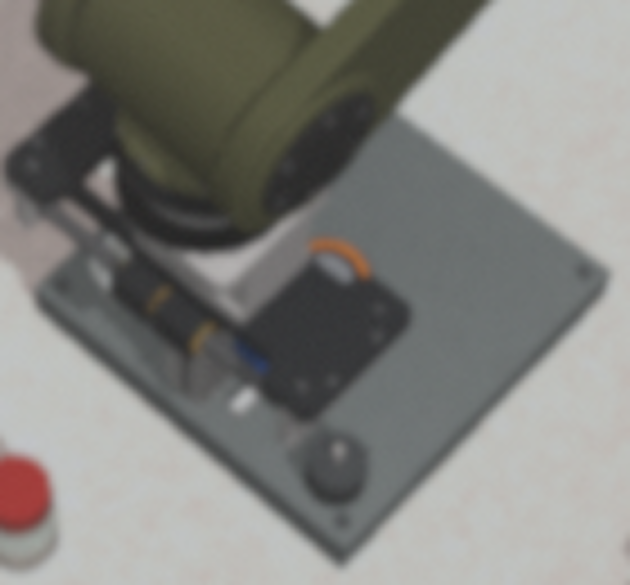

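The fingers are behind the blue tab, near zoom (195,375), clear of the motor and cup. Pushing along -x.

Request:
{"method": "play_rows", "body": {
  "motion": [0,0,0.003,0.002,-0.004,0,1,0,0,0,0,-0.004,0,1,0,0,0,0,-0.004,0,1,0,0,0,0,-0.003,0,1,0,0,0,0,-0.003,0,1,0,0,0,0,-0.003,0,1,0,0,0,0,-0.003,0,1,0,0,0,0,-0.003,0,1,0,0,0,0,0,0,1]
}}

```text
clock: 10.75
eef_pos: [643.1, 143.1, 46.1]
eef_rot: [1.527, 1.563, 0.193]
wrist_force: [0.5, -0.7, 0.9]
finger_gap: 0.5
```

```bash
python3 -c "
from h import *
plan(52,0,43)
s,d=camera('scene');cv2.imwrite('pics/k2.png',cv2.resize(s[180:310,250:390],None,fx=4.5,fy=4.5,interpolation=2))"
```

```text
now jig 64.9 0.2 z 46.1 gap 0.5 F [ 0.5 -0.7  0.9] t 10.75
rotvec tool [ 0.0006  0.0004 -0.0082] deg 0.5 | shift cur-tool mm [  3.  -12.9   0.2] | shift target-tool [  3.1 -12.9   0.2]
```

View pics/k2.png

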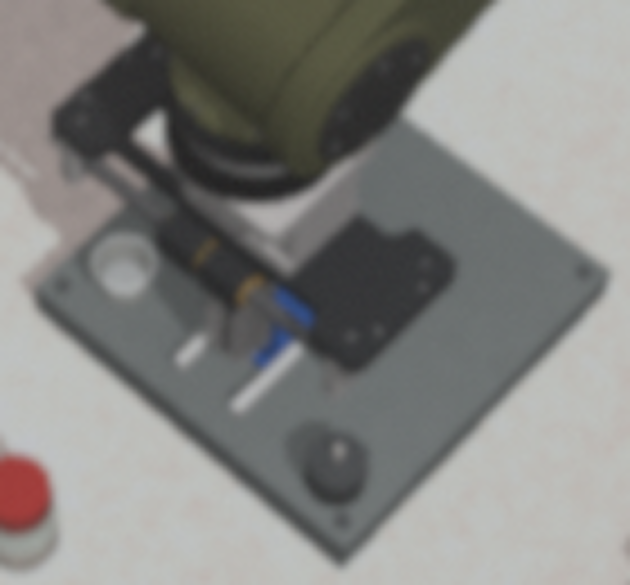

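The fingers are over the rails at zoom (240,330) with the blue tab just ahead, and the force is low. Continuing to the stop.

Request:
{"method": "play_rows", "body": {
  "motion": [0,0,-0.008,0.002,-0.0025,0,1,0,0,0,0.001,-0.003,0,1,0,0,0,0,-0.003,0,1,0,0,0,0,-0.002,0,1]
}}

```text
clock: 11.2
eef_pos: [633.2, 140.7, 43.5]
eef_rot: [1.221, 1.569, -0.114]
wrist_force: [1.2, 1.6, 1.1]
finger_gap: 0.5
```

```bash
python3 -c "
from h import *
plan(52,0,43)
s,d=camera('scene');cv2.imwrite('pics/k3.png',cv2.resize(s[180:310,250:390],None,fx=4.5,fy=4.5,interpolation=2))"
```

```text
now jig 54.7 0.1 z 43.5 gap 0.5 F [1.2 1.6 1.1] t 11.2
rotvec tool [ 0.0007  0.0005 -0.0015] deg 0.1 | shift cur-tool mm [ 0.5 -2.7  0.1] | shift target-tool [ 0.5 -2.7  0.1]
```

View pics/k3.png

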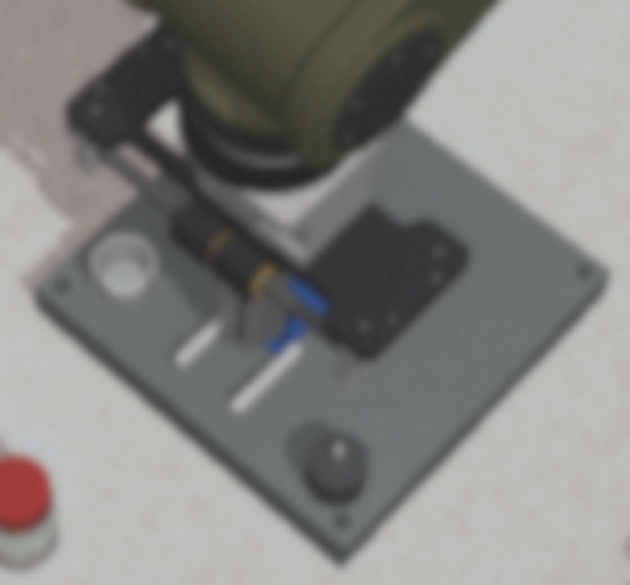

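Moving well: the keeper is at about 17 mm, with roughly 2–3 N. I'll finish in 1 mm steps while watching the force.

Request:
{"method": "play_rows", "body": {
  "motion": [0,0,0,0,-0.0015,0,1,0,0,0,0,-0.001,0,1,0,0,0,0,-0.001,0,1]
}}

```text
clock: 11.55
eef_pos: [632.4, 140.5, 43.8]
eef_rot: [1.51, 1.56, 0.175]
wrist_force: [11.2, 2.4, -6.2]
finger_gap: 0.4
```

```bash
python3 -c "
from h import *
plan(52,0,43)"
```

```text
now jig 53.9 0.1 z 43.8 gap 0.4 F [11.2  2.4 -6.2] t 11.55
rotvec tool [ 0.0005  0.0006 -0.0106] deg 0.6 | shift cur-tool mm [ 0.8 -1.9  0.1] | shift target-tool [ 0.8 -1.9  0.1]
```

Request:
{"method": "play_rows", "body": {
  "motion": [0,0,-0.005,0,-0.0015,0,1]
}}

```text
clock: 11.65
eef_pos: [632.3, 140.5, 43.8]
eef_rot: [1.498, 1.561, 0.163]
wrist_force: [15.7, 4.2, -7.5]
finger_gap: 0.5
```

```bash
python3 -c "
from h import *
plan(52,0,43)"
```

```text
now jig 53.8 0.1 z 43.8 gap 0.5 F [15.7  4.2 -7.5] t 11.65
rotvec tool [ 0.0005  0.0007 -0.0097] deg 0.6 | shift cur-tool mm [ 0.8 -1.8  0.1] | shift target-tool [ 0.8 -1.8  0.1]
```

A firm stop: 16 N with no further movement. I'll back off in +x, lift clear and check.

Request:
{"method": "play_rows", "body": {
  "motion": [0,0,0,0,0.004,0,1,0,0,0,0,0.006,0,1,0,0,0,0,0.006,0,1,0,0,0,-0.03,0,0,1,0,0,0,-0.04,0,0,1,0,0,0,-0.04,0,0,1,0,0,0,-0.02,-0.03,0,1,0,0,0,0,-0.04,0,1,0,0,0,0,-0.045,0,1,0,0,0,0,-0.045,0,1,0,0,0,0,-0.045,0,1,0,0,0,0,-0.045,0,1,0,0,0,0,-0.045,0,1,0,0,0,0,-0.02,0,1,0,0,0,0,0,0,1]
}}

```text
clock: 13.15
eef_pos: [330.6, 68.3, 175.5]
eef_rot: [1.3, 1.569, -0.034]
wrist_force: [0.3, -0.4, 1.3]
finger_gap: 0.6
```

```bash
python3 chk.py pics/c2.png
python3 - <<'E'
from h import *
t,_=camera("top");cv2.imwrite("pics/c3.png",cv2.resize(t[190:270,160:265],None,fx=6,fy=6,interpolation=2))
E
```

```text
now jig -256.4 0.4 z 175.5 gap 0.6 F [ 0.3 -0.4  1.3] t 13.15
rotvec tool [ 0.0005  0.0005 -0.0019] deg 0.1 | shift cur-tool mm [ 46.1 346.3   0.5] | shift target-tool [ 45.5 346.4   0.4]
top lens z med 25.05 tilt deg [11.1 -0.8] jig 23.87 n 297
 fit -1.5 0.0 21.9
 fit -8.4 0.8 21.9
  lens_center 0.74 -0.6 -6.2 20.8
  tab 0.68 -1.7 -5.1 18.9
scene lens z med 24.5 tilt deg [11.3 -2.6] jig 23.59 n 217
 fit -0.3 -0.2 22.8
 fit -7.3 2.0 22.8
  lens_center 0.62 -0.5 -5.9 20.6
  tab 0.59 39.9 -0.4 48.2
```

View pics/c2.png

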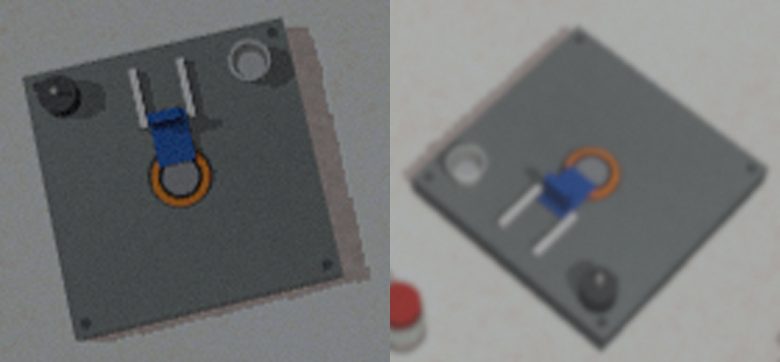

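View pics/c3.png

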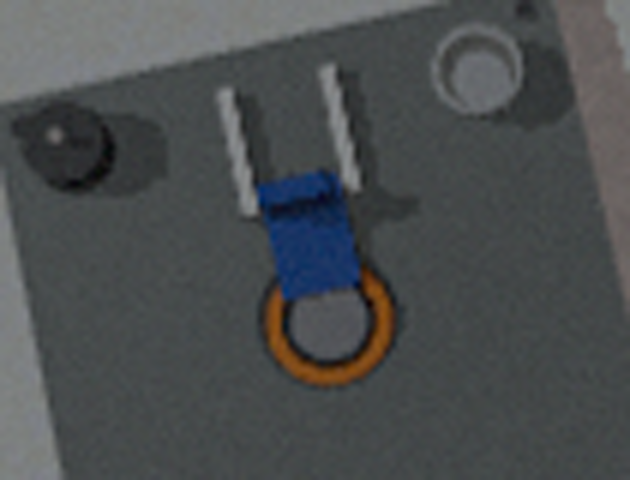

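Run:
```python
from h import *
a=cv2.imread("pics/top0.png"); b,d=camera("top"); cv2.imwrite("pics/top9.png",b)
for im in (a,b):
    hsv=cv2.cvtColor(im,cv2.COLOR_BGR2HSV)
    m=(hsv[...,0]>95)&(hsv[...,0]<130)&(hsv[...,1]>150)&(hsv[...,2]>50); k=np.zeros_like(m);k[195:260,180:245]=1;m&=k
    ys,xs=np.nonzero(m); q=np.array([ray_z("top",x,y,31)-np.array([*REC,31]) for x,y in zip(xs,ys)]); X=q@JX
    print(len(X),X.mean(),np.percentile(X,[1,3,97]))
print(read_state()["wrist_force"])
```

```text
236 46.74788747825147 [27.74400139 28.45949083 67.34675374]
234 27.54706943166295 [ 8.96992599  9.65967125 47.54017048]
[-0.76880232 -0.36096222  0.60868753]
```

Run:
```python
from h import *
from scipy.optimize import minimize_scalar
cp=camera_params("top");T=np.linalg.inv(np.array(cp["T"]))
def proj(p): q=T[:3,:3]@p+T[:3,3]; return np.array([cp["fx"]*q[0]/q[2]+cp["cx"],cp["fy"]*q[1]/q[2]+cp["cy"]])
def patch(im,s):  # jig-plane rectified tongue+tab patch at z=31 with shift s
    xs=np.arange(22,72,1.);ys=np.arange(-13,13.1,1.)
    M=np.array([[proj(np.array([*REC,31.])+(x-s)*JX+y*JY) for x in xs] for y in ys]).astype(np.float32)
    return cv2.GaussianBlur(cv2.remap(im,M[...,0],M[...,1],cv2.INTER_CUBIC),(0,0),1).astype(float)
sc=lambda im: (im[...,0].astype(np.float32)-im[...,2].astype(np.float32))
a=sc(cv2.imread("pics/top0.png"));b=sc(cv2.imread("pics/top9.png"))
A=patch(a,0)
for s in np.arange(17,22.1,.5): print(s,round(((patch(b,s)-A)**2).mean(),1))
```

```text
17.0 316.9
17.5 211.7
18.0 126.2
18.5 64.7
19.0 31.5
19.5 29.3
20.0 59.4
20.5 120.6
21.0 208.8
21.5 315.8
22.0 431.3
```

The lens is still seated and the keeper is over it. Image registration gives 19.3 mm of travel, where 20 is fully closed. The stop felt firm, but there is plenty of time, so I'll push again a little lower on the tab.

Request:
{"method": "play_rows", "body": {
  "motion": [0,0,0,0,0.04,0,1,0,0,0,0,0.045,0,1,0,0,0,0,0.045,0,1,0,0,0,0,0.045,0,1,0,0,0,0,0.045,0,1,0,0,0,0,0.045,0,1,0,0,0,0,0.04,0,1,0,0,0,0,0.02,0,1,0,0,0,0,0,0,1]
}}

```text
clock: 14.45
eef_pos: [661.9, 148.9, 167.8]
eef_rot: [-1.558, 1.566, -2.893]
wrist_force: [-1.3, -0.7, -0.7]
finger_gap: 0.4
```

```bash
python3 -c "
from h import *
plan(75,0,39.5)"
```

```text
now jig 84.6 1.4 z 167.8 gap 0.4 F [-1.3 -0.7 -0.7] t 14.45
rotvec tool [0.0011 0.0001 0.0046] deg 0.3 | shift cur-tool mm [128.4  -9.    1.4] | shift target-tool [128.3  -9.6   1.4]
```

Request:
{"method": "play_rows", "body": {
  "motion": [0,0,0.004,0.03,-0.003,0.0014,1,0,0,0,0.04,-0.003,0,1,0,0,0,0.03,0,0,1,0,0,0,0.016,0,0,1,0,0,0,0.008,0,0,1,0,0,0,0,0,0,1]
}}

```text
clock: 15.05
eef_pos: [654.1, 145.9, 37.1]
eef_rot: [-1.613, 1.567, -2.947]
wrist_force: [0.2, -0.1, 0.4]
finger_gap: 0.7
```

```bash
python3 -c "
from h import *
plan(60,0,39.5)"
```

```text
now jig 76.3 0.3 z 37.1 gap 0.7 F [ 0.2 -0.1  0.4] t 15.05
rotvec tool [ 0.0015 -0.0001  0.0035] deg 0.2 | shift cur-tool mm [ -2.3 -16.3   0.3] | shift target-tool [ -2.4 -16.3   0.3]
```

Request:
{"method": "play_rows", "body": {
  "motion": [0,0,0.0035,-0.001,-0.005,0,1,0,0,0,0,-0.005,0,1,0,0,0,0,-0.004,0,1,0,0,0,0.0,-0.003,0,1,0,0,0,0,-0.002,0,1]
}}

```text
clock: 15.55
eef_pos: [635.5, 141.3, 42.4]
eef_rot: [1.522, 1.565, 0.188]
wrist_force: [0.4, 0.6, -0.1]
finger_gap: 0.5
```

Request:
{"method": "play_rows", "body": {
  "motion": [0,0,0,0,-0.0015,0,1,0,0,0,0,-0.0015,0,1]
}}

```text
clock: 15.75
eef_pos: [632.5, 140.6, 43.0]
eef_rot: [1.52, 1.564, 0.186]
wrist_force: [5.8, 1.2, 0.2]
finger_gap: 0.4
```

```bash
python3 -c "
from h import *
plan(54,0,39.5)"
```

```text
now jig 54.1 0.1 z 43.0 gap 0.4 F [5.8 1.2 0.2] t 15.75
rotvec tool [ 0.0015  0.0004 -0.007 ] deg 0.4 | shift cur-tool mm [ 3.5 -0.1  0.1] | shift target-tool [ 3.5 -0.1  0.1]
```

Request:
{"method": "play_rows", "body": {
  "motion": [0,0,0,0,-0.0015,0,1,0,0,0,0,-0.0015,0,1]
}}

```text
clock: 15.95
eef_pos: [632.4, 140.5, 43.4]
eef_rot: [1.542, 1.555, 0.208]
wrist_force: [14.8, 4.1, -10.2]
finger_gap: 0.5
```

Request:
{"method": "play_rows", "body": {
  "motion": [0,0,0,0,-0.0025,0,1,0,0,0,0,-0.0015,0,1]
}}

```text
clock: 16.15
eef_pos: [632.6, 140.6, 43.5]
eef_rot: [1.547, 1.543, 0.213]
wrist_force: [13.2, 3.0, -9.5]
finger_gap: 0.3
```

It stops at the same place (TCP x 632.4) from no contact up to 15 N, so this is the real stop. Retreating the same way as before.

Request:
{"method": "play_rows", "body": {
  "motion": [0,0,0,0,0.004,0,1,0,0,0,0,0.006,0,1,0,0,0,0,0.006,0,1,0,0,0,-0.03,0,0,1,0,0,0,-0.04,0,0,1,0,0,0,-0.04,0,0,1,0,0,0,-0.02,-0.03,0,1,0,0,0,0,-0.04,0,1,0,0,0,0,-0.045,0,1,0,0,0,0,-0.045,0,1,0,0,0,0,-0.045,0,1,0,0,0,0,-0.045,0,1,0,0,0,0,-0.045,0,1,0,0,0,0,-0.02,0,1,0,0,0,0,0,0,1,0,0,0,0,0,0,1]
}}

```text
clock: 17.75
eef_pos: [331.6, 68.0, 170.7]
eef_rot: [1.524, 1.544, 0.19]
wrist_force: [0.6, 0.5, -1.0]
finger_gap: 0.4
```

```bash
python3 chk.py pics/c4.png
python3 - <<'E'
from h import *
t,_=camera("top");cv2.imwrite("pics/top10.png",t)
E
```

```text
now jig -255.5 -0.2 z 170.7 gap 0.4 F [ 0.6  0.5 -1. ] t 17.75
rotvec tool [ 0.0012  0.0013 -0.0271] deg 1.6 | shift cur-tool mm [5.010e+01 3.443e+02 2.000e-01] | shift target-tool [ 4.070e+01  3.455e+02 -2.000e-01]
top lens z med 25.43 tilt deg [11.5 -0.7] jig 23.89 n 300
 fit -1.6 -0.2 21.7
 fit -8.6 0.8 21.7
  lens_center 0.53 0.3 -4.6 17.6
  tab 0.54 43.9 0.8 53.9
scene lens z med 24.26 tilt deg [12.7 -2.4] jig 23.35 n 211
 fit -0.6 -0.6 22.3
 fit -7.6 1.7 22.3
  lens_center 0.64 -2.8 -2.1 22.0
  tab 0.72 189.2 -20.7 2.3
```

View pics/c4.png

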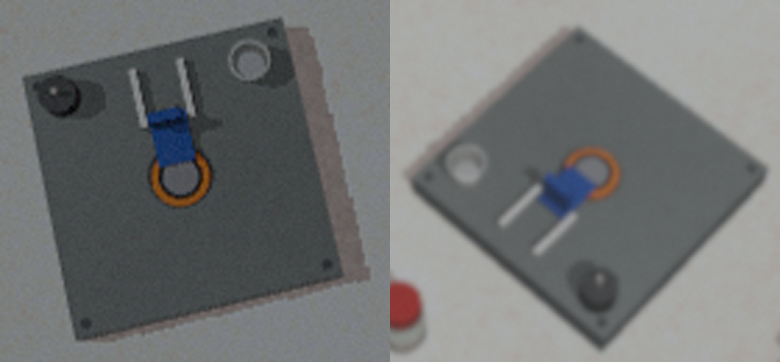

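View pics/top10.png

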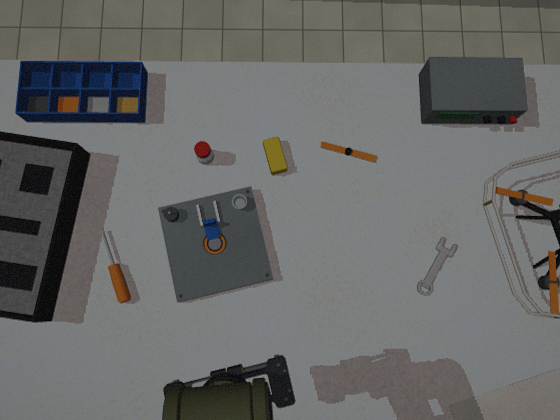

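The lens sits in the recess at top-view (215,243), with the keeper tongue over it. Motor, cup, screwdriver, wrench, battery, propeller and glue are unmoved, and the arm is clear.

```bash
python3 -c "
from cell import *
print(sign_off())"
```

```text
the job is handed in; nothing more can be done
None
```

The lens is seated in the recess, the keeper is pushed to its stop over it, and the job is handed in at about 18 s of the 48 s allowed.

I slid the lens about 65 mm across the jig with two part-open fingertips behind it until it dropped in. Wrist force read under 2 N at each stop during that push. I then shut the fingers and pushed the blue tab along the jig's -x until it met a hard stop.

**Last checks**
- **Lens:** before the keeper went over it, its top was level with the jig (24.2 against 24.1 mm from the top camera). It lay within about 1.5 mm of the recess centre with no meaningful tilt. After closing, its fitted position had not changed.
- **Keeper:** two separate pushes stopped at the same TCP position, with about 13–16 N along x.
- **Everything else:** in the last top picture all the bystanders are where they were, and the arm is clear of everything.

**Checks that disagreed**
- **Keeper travel:** measured in the top pictures after the first push, it came out at about 19.3 mm, not 20. I did not repeat the measurement after the second push, but trusted the hard stop.
- **Network estimates:** some late `tab` and `lens_center` readings were several mm off or plainly wrong. I went by the pictures and my own fits instead.

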